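# Slide the long macaron box under the display cover

### The arm

A 6-joint arm with a two-finger parallel gripper is mounted at the origin on the work surface. World frame = base frame: x ahead of the robot, y to its left, z up, the work surface at z = 0. Lengths are in m, angles in rad, forces in N, time in s.
With the tool pointing down it reaches from about 0.2 to 0.875 m from the base axis. Payload 3.4 kg.
Tool frame: the origin (TCP) lies on the centre line of the jaws, within the pads' length; the fingertips stand 25 mm ahead of it and the grasp point (between the pads) lies 6 mm ahead of it (arm.tcp_to_tips is the z of the fingertips in the tool frame, in m); z points along the fingers, y is the line along which they close (so a half turn about z gives the same grasp; the last joint's range is limited). The gripper opens to 94 mm and grips with 3 to 60 N. Pads are 16 mm wide; open, the fingers measure 119 mm over their backs; the gripper's body (75 mm by 177 mm) begins 78 mm behind the grasp point.
Start: joints at [1.071, 0.276, 1.505, -0, 1.361, -0.121], TCP at [0.213, 0.534, 0.23] pointing down, gripper open.
Joint ranges: [-2.89, 2.89], [-0.75, 2.08], [0.22, 2.7], [-1.18, 4.32], [0.11, 2.71], [-2.7, 2.7]. Speed limits (rad/s): [2.57, 2.57, 3.14, 3.14, 3.14, 3.14].

### API

Orientations are given as a 3x3 rotation matrix whose columns are the frame's x, y, z axes.
In Python, from station import sensors, imaging, finish_job, arm gives the robot as it stands.
- The arm moves only by the shell command python3 -m handwheel 'ROWS'. ROWS is JSON, a list of rows, each a list of 7 numbers: the turn, a rotation vector about the tool's x, y, z in units of 5 degrees (1.0 is 5 degrees), then the shift along the tool's x, y, z in units of 30 mm (1.0 is 30 mm), then the finger opening in mm, from 0 to 94. A call has 1 to 12 rows; each row shifts and turns the commanded pose from where the row before left it, along the tool's axes as they then stand; what a row does not reach is not made up. A row lasts 1/12 s, in which the tool goes at most 41.7 mm and 7.16 degrees, less where a joint would pass 70% of its speed; a pose out of reach is approached as far as the arm can. A call is refused whole if a number of a shift passes 1 or a number of a turn 1, either way. A call with a gripper value outside its range is refused whole. The fingers move at their own pace and stop on an object; the grip force is fixed at half the most. Time passes only in rows, so rows that do not move let the fingers close. It gives the time, the measured TCP pose, the force, the opening and the grip force at its end, in the units of the state.
- sensors.state(): the state, without advancing time (a new reading comes with each control period).
- imaging.camera(name): name is "scene" or "top" or "wrist"; returns the picture (480x640x3 uint8, red, green, blue); there is no depth.
- imaging.camera_model(name): a dict with "fx", "fy", "cx", "cy" (pixels), "D" ([k1, k2, p1, p2, k3] as OpenCV has them; the pictures are not rectified), "pose" (4x4, takes a point from camera to world coordinates); the wrist camera has in their place "T_tool_cam" (4x4, takes a point from camera to tool coordinates, whose origin is the TCP and whose axes are the flange's). Camera axes: x right, y down, z forward; pixel columns grow to the right and rows downward; lengths in m; the calibration is good to about 2 mm. A picture is of the moment at which its call begins: read the wrist's pose just before it. camera_model takes no time and is no camera call.
- finish_job(): hands the job in; it is judged then, once.
The state is a dict: "t": time; "joint_positions": joint angles; "qd": joint speeds; "effort": joint torques, N m; "tcp_pos": TCP position; "orientation": TCP orientation; "force": force on the tool from outside, world axes, zero at the start; "moment": the same for the moment, N m; "grip_width": finger opening in m; "grasp_force": force on a finger pad.
Only numpy, scipy, OpenCV 4.12 (cv2) and the standard library are available. Lean on these libraries where they do the work, as an engineer would, in place of code of your own. Each camera call takes 0.05 s, during which the arm holds its last target. There are 200 camera calls.

### The job

Lift the long box of six macarons out of its aluminium packing tray and set it down level with its front end just inside the mouth of the low display cover. The cover is too low for a hand, so let go there, take or push the box again at its near end and slide it fully home against the back of the cover, then leave it. The box is thin card: grip it lightly (no more than about 40 N on each side), do not drop it, tip it or push it hard into the cover, and leave the shorter box, the cream carton and the bowl where they are.

Things in the scene. Friction and masses are not known exactly. Their poses are not given: they have to be found in the camera images.
- box_long: Long open box of cream-coloured thin card, 180 (x) x 56 (y) x 45 (z) mm, about 0.2 kg, with a row of six macarons standing in it (tops 46 mm above its underside). Origin: centre of its underside; x along its length, z up; both ends alike. It starts in tray_long, underside 6 mm above the work surface.
- tray_long: Fixed aluminium tray of the long box, 206 (x) x 80 (y) mm, base 6 mm thick. U-shaped walls, 6 mm thick, up to 42 mm above the work surface, enclose both ends of the box with 3 mm clearance; both long sides are open in the middle (x from -33 to 33 mm), where fingers fit. Origin: centre of its underside; x along its length.
- cover: Fixed low display cover: white sides and back, clear top, steel strip over the mouth; no floor. Outside 130 (x) x 84 (y) x 64 (z) mm; inside 72 wide, 58 high, 122 deep. Origin: centre of its outline, on the work surface; x points inwards: mouth at x = -65 mm, inner face of the back at +57 mm. With the long box home, the box's origin is at x = -33 mm and 58 mm of it stick out.
- box_short: Bystander: the same kind of box but shorter, 126 x 56 x 45 mm, with four macarons, in its own tray. Origin: centre of its underside; x along its length.
- tray_short: Fixed aluminium packing tray of the short box, like tray_long but 152 x 80 mm; walls to 42 mm. Origin: centre of its underside; x along its length.
- carton: Bystander: standing pink and white cream carton, 60 x 60 mm, 131 mm high. Origin: centre of its underside.
- bowl: Bystander: round steel bowl, 120 mm across, 60 mm high. Origin: centre of its underside.
Things that resemble listed ones, but are neither listed nor needed, are in the scene too. What is shaped like the cover but green or purple is not meant.

How it is judged:
On the way:
1. the long box is set down on the work surface at the mouth of the cover (not yet home) with no finger touching it (height (world z) of box_long below 0.005 m and angle between box_long's own z axis and vertical below 0.06 rad and x of box_long in the frame of cover between -0.19 and -0.055 m and y of box_long in the frame of cover between -0.03 and 0.03 m and contact force between the fingers and box_long below 0.2 N), for 0.2 s.
At the end, for the whole second after the job is handed in: The long box stands level on the work surface under the cover, its front end within 8 mm of the inner face of the back, lengthwise between the sides (origin within 14 mm of the cover's centre line, aligned within 0.15 rad), at rest and released (x of box_long in the frame of cover above -0.041 m and y of box_long in the frame of cover between -0.014 and 0.014 m and angle between the x axis of box_long and the x axis of cover, either way round below 0.15 rad and height (world z) of box_long below 0.005 m and angle between box_long's own z axis and vertical below 0.06 rad and linear speed of box_long below 0.01 m/s and contact force between the fingers and box_long below 0.2 N); the robot touches nothing.
It fails at once if the fingers squeeze the long box with more than 110 N in all, both sides added (a steady 40 N on each side and the jolt of closing pass) (contact force between the fingers and box_long above 110 N).
It fails at once if the long box is dropped or thrown: faster than 0.4 m/s with no finger on it (a fall of about 10 mm) (contact force between the fingers and box_long below 0.2 N and linear speed of box_long above 0.4 m/s).
It fails at once if the long box is bumped against the cover with more than 20 N (contact force between box_long and cover above 20 N).
It fails at once if the long box is tipped by more than 0.35 rad (20 degrees) (angle between box_long's own z axis and vertical above 0.35 rad).
It fails at once if the short box, the carton or the bowl is moved by more than 20 mm (distance of any of box_short, carton, bowl from where it was at the start of the episode above 0.02 m).
It also fails if it takes over 54 s, if anything falls off the work surface, if the arm or the gripper's body presses on something with over 40 N, if the wrist force passes 120 N, or if a joint passes its speed limit or range.

## Working session

There is one attempt and no reset: what is moved stays moved. The work goes in short steps, Python scripts to look and compute and a shell command to move; the robot and the scene stay as the last step left them, time stands still between calls to the robot, and variables do not carry over. Pictures are saved under pics/ and viewed, at most 12 in all, crops included, and the job is handed in when it is done.

```bash
mkdir -p pics; cat > h.py <<'E'
import numpy as np, cv2
from station import sensors, imaging, arm
def ray(m,uv,pose=None):
    K=np.array([[m['fx'],0,m['cx']],[0,m['fy'],m['cy']],[0,0,1]]);P=np.array(m['pose']) if pose is None else pose
    p=cv2.undistortPoints(np.array(uv,float).reshape(-1,1,2),K,np.array(m['D'])).reshape(-1,2)
    d=np.c_[p,np.ones(len(p))]@P[:3,:3].T
    return P[:3,3],d
def plane(m,uv,z,pose=None):
    o,d=ray(m,uv,pose); return o+d*((z-o[2])/d[:,2])[:,None]
def snap(n,f):
    im=imaging.camera(n); cv2.imwrite('pics/'+f,im[:,:,::-1]); return im
E
python3 - <<'E'
from h import *
snap('top','top0.png');snap('scene','scene0.png')
s=sensors.state();print(s);print(np.array(imaging.camera_model('top')['pose']).round(3),np.array(imaging.camera_model('wrist')['T_tool_cam']).round(3))
E
```

```text
{'t': 0.1, 'joint_positions': array([ 1.07099432e+00,  2.76532761e-01,  1.50592993e+00,  1.57165155e-05,
        1.36071517e+00, -1.20997153e-01]), 'qd': array([ 0.00024388, -0.00257642, -0.00399838, -0.00098726,  0.00018347,
       -0.00115354]), 'effort': array([ 2.03578857e-03, -4.05455375e+01, -2.37779385e+01,  7.01307901e-02,
        2.99382757e-02, -3.16735907e-05]), 'tcp_pos': array([0.21242802, 0.53385072, 0.22972117]), 'orientation': array([[-9.29105982e-01,  3.69812760e-01, -7.73203955e-04],
       [ 3.69813510e-01,  9.29104974e-01, -1.38393379e-03],
       [ 2.06591266e-04, -1.57176243e-03, -9.99998743e-01]]), 'force': array([-0.65343842, -0.13121231, -0.11680112]), 'moment': array([ 0.02631239, -0.02972153,  0.01648908]), 'grasp_force': 0.0, 'grip_width': 0.09420536591644905}
[[-1.500e-02 -9.950e-01  1.030e-01  2.930e-01]
 [-1.000e+00  1.600e-02  1.000e-03  6.000e-03]
 [-2.000e-03 -1.030e-01 -9.950e-01  1.349e+00]
 [ 0.000e+00  0.000e+00  0.000e+00  1.000e+00]] [[-0.    -0.964 -0.265  0.077]
 [ 1.    -0.    -0.     0.   ]
 [ 0.    -0.265  0.964 -0.154]
 [ 0.     0.     0.     1.   ]]
```

View pics/top0.png

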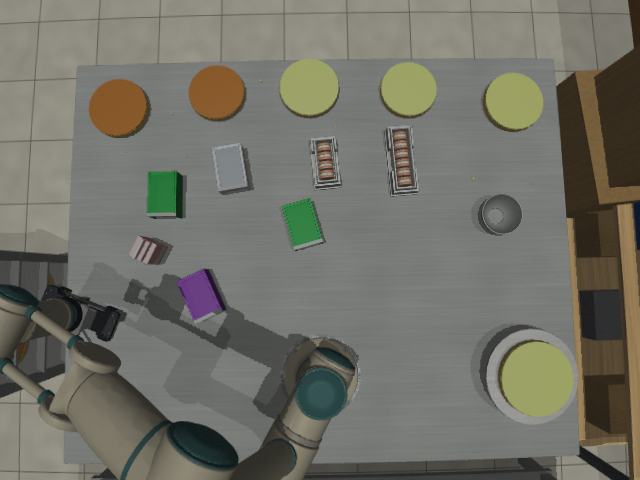

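View pics/scene0.png

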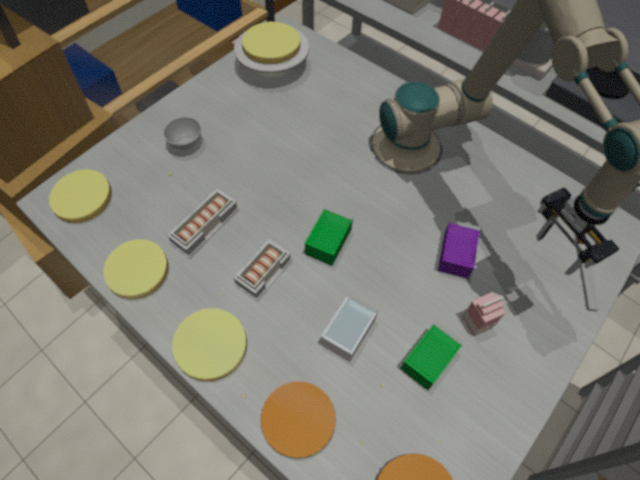

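The top view shows the long box at about (402,160), the cover at (230,168), the short box at (325,162) and the bowl at (502,214). The scene view shows the cover at (350,326). I'll enlarge both to find which end the mouth is at.

```bash
python3 - <<'E'
import cv2,numpy as np
t=cv2.imread('pics/top0.png');s=cv2.imread('pics/scene0.png')
r=lambda a:cv2.resize(a,(400,400),interpolation=cv2.INTER_CUBIC)
cv2.imwrite('pics/c0.png',np.hstack([r(t[128:208,190:270]),r(s[285:365,310:390])]))
E
```

```text
(no output)
```

View pics/c0.png

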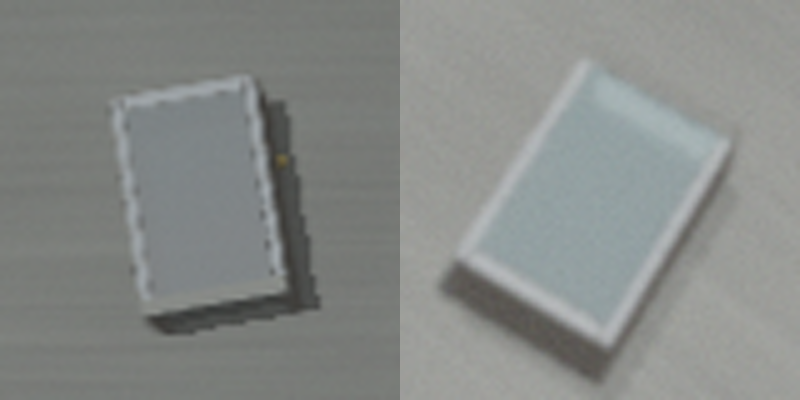

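The mouth, marked by the grey strip with a dark opening below it, is at the image-bottom end in the top view, facing the robot. The back is the far end. Next, coarse positions.

```bash
python3 - <<'E'
from h import *
m=imaging.camera_model('top');im=cv2.imread('pics/top0.png')
c=np.array([[112,100],[250,77],[288,292],[143,308]])/5-.5+[190,128]
P=plane(m,c,.064);print(P.round(4));print('sizes',np.linalg.norm(P-np.roll(P,-1,0),axis=1),P.mean(0))
ax=P[:2].mean(0)-P[2:].mean(0);print('cover yaw deg',np.degrees(np.arctan2(ax[1],ax[0])))
hsv=cv2.cvtColor(im,cv2.COLOR_BGR2HSV)
for n,(x0,x1) in dict(long=(380,425),short=(305,345)).items():
    mk=np.zeros(im.shape[:2],np.uint8);sub=hsv[115:205,x0:x1]
    mk[115:205,x0:x1]=((sub[...,1]>60)&((sub[...,0]<20)|(sub[...,0]>170)))
    pts=np.argwhere(mk)[:,::-1].astype(np.float32);r=cv2.minAreaRect(pts)
    Q=plane(m,cv2.boxPoints(r),.045 if n=='long' else .045);print(n,len(pts),Q.mean(0).round(4),np.linalg.norm(Q-np.roll(Q,-1,0),axis=1).round(3))
    W=plane(m,pts,.045)[:,:2];l=cv2.fitLine(W.astype(np.float32),cv2.DIST_L2,0,.01,.01).ravel();print(l, np.degrees(np.arctan2(l[1],l[0])))
E
```

```text
[[0.6566 0.3025 0.064 ]
 [0.6686 0.2228 0.064 ]
 [0.5423 0.2005 0.064 ]
 [0.5345 0.2834 0.064 ]]
sizes [0.08069524 0.12821704 0.08327501 0.12353021] [0.6005222 0.2523091 0.064    ]
cover yaw deg 9.455889722396343
long 560 [ 0.6211 -0.2471  0.045 ] [0.042 0.165 0.041 0.165]
[ 0.9984126   0.05632231  0.6198372  -0.24633197] 3.2287393
short 370 [ 0.6173 -0.0223  0.045 ] [0.041 0.111 0.041 0.111]
[ 0.9966134   0.08223023  0.61626816 -0.02245394] 4.7167706
```

Every measured size agrees with the given ones. The box is at about (0.621, -0.247) with yaw 3.2°, and the cover is at (0.6005, 0.252) with yaw 9.5°. I'll turn to the box's yaw and move over it.

```bash
cat >> h.py <<'E'
def need(x,y,z,yaw):
    "units (turn z, shift xyz in tool axes after turn) to reach TCP x,y,z with tool-x yaw (deg)"
    s=sensors.state();R=np.array(s['orientation']);a=np.radians(yaw)
    c=np.array([np.cos(a),np.sin(a),0]);G=np.c_[c,np.cross([0,0,-1],c),[0,0,-1]]
    rv=cv2.Rodrigues(R.T@G)[0].ravel();d=G.T@(np.array([x,y,z])-s['tcp_pos'])
    print('t',round(s['t'],2),'turn units',(np.degrees(rv)/5).round(3),'shift units',(d/.03).round(3),'F',s['force'].round(2),'grip',s['grip_width'],s['grasp_force'])
E
python3 -m handwheel '[[0,0,-1,0,0,0,94],[0,0,-1,0,0,0,94],[0,0,-1,0,0,0,94],[0,0,-1,0,0,0,94],[0,0,-1,0,0,0,94],[0,0,0,-0.45,-1,0,94],[0,0,0,-0.45,-1,0,94],[0,0,0,-0.45,-1,0,94],[0,0,0,-0.45,-1,0,94],[0,0,0,-0.45,-1,0,94],[0,0,0,-0.45,-1,0,94],[0,0,0,-0.45,-1,0,94]]'
python3 -m handwheel '[[0,0,0,-0.45,-1,0,94],[0,0,0,-0.45,-1,0,94],[0,0,0,-0.45,-1,0,94],[0,0,0,-0.45,-1,0,94],[0,0,0,-0.45,-1,0,94],[0,0,0,-0.45,-1,0,94],[0,0,0,-0.45,-1,0,94],[0,0,0,-0.45,-1,0,94],[0,0,0,-0.45,-1,0,94],[0,0,0,-0.45,-1,0,94],[0,0,0,-0.45,-1,0,94],[0,0,0,-0.45,-1,0,94]]'
python3 -c "
from h import *
need(.621,-.247,.23,183.2)"
```

```text
t: 1.1
tcp_pos: [0.3192, 0.3284, 0.2302]
orientation: [[-0.998, -0.058, -0.0], [-0.058, 0.998, -0.0], [0.0, -0.0, -1.0]]
force: [0.4, 0.4, 0.5]
grip_width: 0.0942
grasp_force: 0.0
t: 2.1
tcp_pos: [0.5017, -0.0216, 0.2301]
orientation: [[-0.998, -0.057, -0.001], [-0.057, 0.998, 0.0], [0.001, 0.0, -1.0]]
force: [1.3, 0.6, -0.3]
grip_width: 0.0936
grasp_force: 0.0
t 2.1 turn units [ 0.005 -0.007  0.014] shift units [-3.552e+00 -7.723e+00  5.000e-03] F [ 1.28  0.56 -0.31] grip 0.09356400036604198 0.0
```

```bash
python3 -m handwheel '[[0,0,0,-0.45,-1,0,94],[0,0,0,-0.45,-1,0,94],[0,0,0,-0.45,-1,0,94],[0,0,0,-0.45,-1,0,94],[0,0,0,-0.45,-1,0,94],[0,0,0,-0.45,-1,0,94],[0,0,0,-0.45,-1,0,94],[0,0,0,0,0,0,94],[0,0,0,0,0,0,94],[0,0,0,0,0,0,94]]'
python3 - <<'E'
from h import *
need(.621,-.247,.23,183.2)
s=sensors.state();T=np.eye(4);T[:3,:3]=s['orientation'];T[:3,3]=s['tcp_pos']
np.save('T1.npy',T);snap('wrist','w1.png')
E
```

```text
t: 2.93
tcp_pos: [0.6073, -0.2236, 0.2297]
orientation: [[-0.998, -0.057, -0.002], [-0.057, 0.998, 0.002], [0.002, 0.002, -1.0]]
force: [-1.1, 0.0, 0.0]
grip_width: 0.094
grasp_force: 0.0
t 2.93 turn units [ 0.02  -0.02   0.016] shift units [-0.414 -0.803 -0.011] F [-1.14  0.01  0.02] grip 0.09403118725503916 0.0
```

View pics/w1.png

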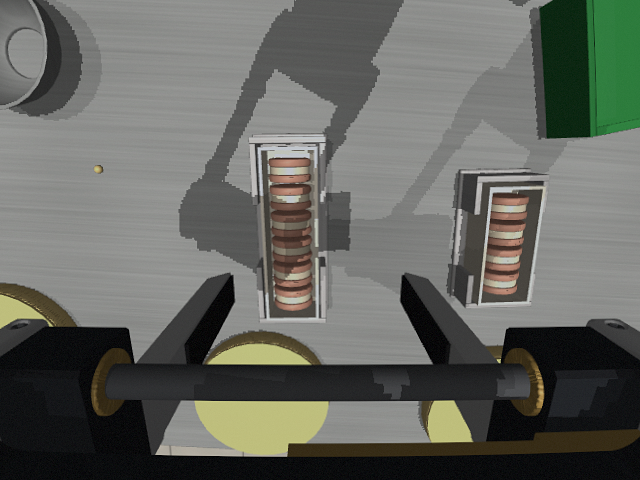

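The wrist view shows the long box with macarons from (292,160) to (292,308), in its tray at (250..326, 135..322). The short box is at (507,240). I'll centre over the long box and measure again.

```bash
python3 -m handwheel '[[0,0,0,-0.2,-0.4,0,94],[0,0,0,-0.2,-0.4,0,94],[0,0,0,0,0,0,94],[0,0,0,0,0,0,94],[0,0,0,0,0,0,94],[0,0,0,0,0,0,94]]'
cat > meas.py <<'E'
from h import *
import sys
s=sensors.state();T=np.eye(4);T[:3,:3]=s['orientation'];T[:3,3]=s['tcp_pos']
im=snap('wrist',sys.argv[1]);m=imaging.camera_model('wrist');P=T@np.array(m['T_tool_cam'])
hsv=cv2.cvtColor(im,cv2.COLOR_RGB2HSV)
mk=((hsv[...,1]>70)&((hsv[...,0]<15)|(hsv[...,0]>172))&(hsv[...,2]>50)).astype(np.uint8)
mk[330:]=0
mk=cv2.morphologyEx(mk,cv2.MORPH_CLOSE,np.ones((19,7)))
n,l,st,c=cv2.connectedComponentsWithStats(mk)
for i in range(1,n):
    if st[i,4]<1500: continue
    p=np.argwhere(l==i)[:,::-1].astype(np.float32);r=cv2.minAreaRect(p)
    for z in (.03,.05):
        Q=plane(m,cv2.boxPoints(r),z,P);e=np.roll(Q,-1,0)-Q;k=np.argmax(np.linalg.norm(e,axis=1))
        print(st[i],'z',z,Q.mean(0).round(4),np.linalg.norm(e,axis=1).round(4)[:2],'yaw',np.degrees(np.arctan(e[k,1]/e[k,0])).round(2))
E
python3 meas.py w2.png
```

```text
t: 3.48
tcp_pos: [0.6208, -0.2462, 0.2307]
orientation: [[-0.998, -0.058, -0.0], [-0.058, 0.998, 0.001], [0.0, 0.001, -1.0]]
force: [0.7, -0.2, -0.2]
grip_width: 0.0938
grasp_force: 0.0
[ 292  145   42  155 6073] z 0.03 [ 0.627  -0.2504  0.03  ] [0.0409 0.167 ] yaw 2.25
[ 292  145   42  155 6073] z 0.05 [ 0.6223 -0.2504  0.05  ] [0.0386 0.1576] yaw 2.25
[ 506  182   47  102 3386] z 0.03 [ 0.6217 -0.0165  0.03  ] [0.1128 0.0383] yaw 6.66
[ 506  182   47  102 3386] z 0.05 [ 0.6173 -0.0297  0.05  ] [0.1065 0.0361] yaw 6.66
```

View pics/w2.png

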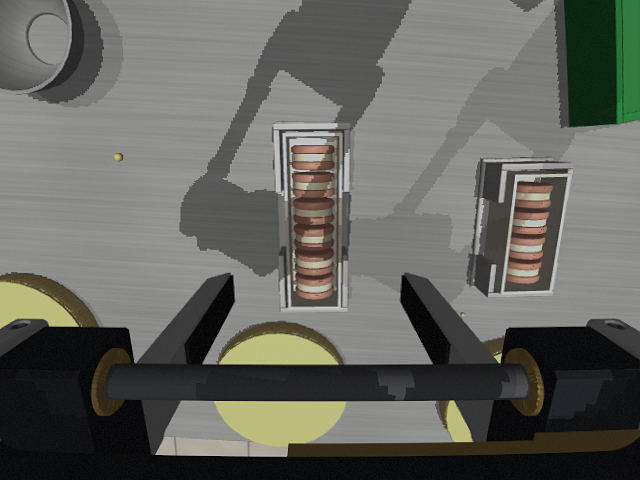

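The tips sit about 5 px to the right of the box's centre line at (313,222), so the box is about 4 mm towards -y. I'll descend at (0.622, -0.250), keeping the tips clear of the tray base.

```bash
python3 -m handwheel '[[0,0,0.1,-0.04,-0.11,0,94],[0,0,0,0,0,0.8,94],[0,0,0,0,0,0.9,94],[0,0,0,0,0,0.9,94],[0,0,0,0,0,0.9,94],[0,0,0,0,0,0.8,94],[0,0,0,0,0,0.8,94],[0,0,0,0,0,0.6,94],[0,0,0,0,0,0.4,94],[0,0,0,0,0,0.2,94],[0,0,0,0,0,0,94],[0,0,0,0,0,0,94]]'
python3 -c "
from h import *
need(.622,-.2495,.041,182.7)"
```

```text
t: 4.53
tcp_pos: [0.6232, -0.251, 0.0421]
orientation: [[-0.999, -0.049, 0.001], [-0.049, 0.999, -0.0], [-0.001, -0.0, -1.0]]
force: [-0.4, -0.1, 0.4]
grip_width: 0.0938
grasp_force: 0.0
t 4.53 turn units [-0.005  0.012  0.018] shift units [0.039 0.052 0.037] F [-0.43 -0.09  0.43] grip 0.09380176076627351 0.0
```

```bash
python3 -m handwheel '[[0,0,0,0,0,0,80],[0,0,0,0,0,0,72],[0,0,0,0,0,0,66],[0,0,0,0,0,0,62],[0,0,0,0,0,0,60],[0,0,0,0,0,0,58],[0,0,0,0,0,0,56],[0,0,0,0,0,0,54],[0,0,0,0,0,0,50],[0,0,0,0,0,0,46],[0,0,0,0,0,0,46],[0,0,0,0,0,0,46]]'
```

```text
t: 5.53
tcp_pos: [0.6227, -0.2502, 0.0416]
orientation: [[-0.999, -0.049, 0.0], [-0.049, 0.999, 0.001], [-0.0, 0.001, -1.0]]
force: [1.0, 3.3, 3.2]
grip_width: 0.0559
grasp_force: 29.9
```

```bash
python3 -m handwheel '[[0,0,0,0,0,-0.1,46],[0,0,0,0,0,-0.2,46],[0,0,0,0,0,-0.3,46],[0,0,0,0,0,-0.4,46],[0,0,0,0,0,-0.5,46],[0,0,0,0,0,-0.6,46],[0,0,0,0,0,-0.6,46],[0,0,0,0,0,-0.6,46],[0,0,0,0,0,-0.6,46],[0,0,0,0,0,-0.5,46],[0,0,0,0,0,-0.3,46],[0,0,0,0,0,0,46]]'
python3 meas.py w3.png
```

```text
t: 6.53
tcp_pos: [0.624, -0.2516, 0.1859]
orientation: [[-0.999, -0.049, 0.005], [-0.049, 0.999, -0.003], [-0.005, -0.003, -1.0]]
force: [-1.0, -0.9, -1.4]
grip_width: 0.0559
grasp_force: 29.9
[  269   140    92   190 15922] z 0.03 [ 0.6351 -0.2539  0.03  ] [0.0789 0.1835] yaw 0.63
[  269   140    92   190 15922] z 0.05 [ 0.6294 -0.2539  0.05  ] [0.0738 0.1717] yaw 0.63
[ 539  180   56  117 4348] z 0.03 [ 0.6223 -0.0143  0.03  ] [0.1139 0.0382] yaw 6.42
[ 539  180   56  117 4348] z 0.05 [ 0.6174 -0.0298  0.05  ] [0.1066 0.0357] yaw 6.42
```

View pics/w3.png

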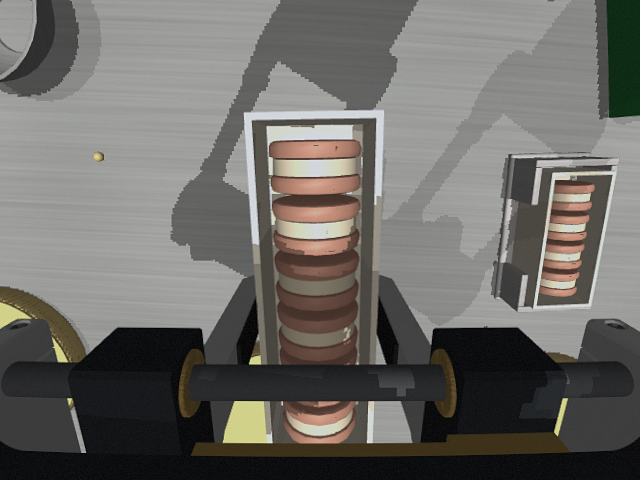

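The box is held level, with its robot-side rim at (246..383, 112). Only the top view shows the cover so far. I'll move to a point before the mouth and turn the hand half round, so the wrist camera faces the cover and sees the fit.

```bash
python3 - <<'E'
from h import *
m=imaging.camera_model('wrist')
print(plane(m,[[246,113],[383,111]],-.0094,np.array(m['T_tool_cam'])))
E
python3 -m handwheel '[[0,0,0,0.2,0.4,0,46],[0,0,0,0.35,0.8,0,46],[0,0,0,0.45,1,0,46],[0,0,0,0.45,1,0,46],[0,0,0,0.45,1,0,46],[0,0,0,0.45,1,0,46],[0,0,0,0.45,1,0,46],[0,0,0,0.45,1,0,46],[0,0,0,0.45,1,0,46],[0,0,0,0.45,1,0,46],[0,0,0,0.45,1,0,46],[0,0,0,0.45,1,0,46]]'
python3 -m handwheel '[[0,0,0,0.45,1,0,46],[0,0,0,0.45,1,0,46],[0,0,0,0.45,1,0,46],[0,0,0,0.45,1,0,46],[0,0,0,0.35,0.6,0,46],[0,0,0,0.2,0.2,0,46],[0,0,0.5,0,0,0,46],[0,0,0.7,0,0,0,46],[0,0,1,0,0,0,46],[0,0,1,0,0,0,46],[0,0,1,0,0,0,46],[0,0,1,0,0,0,46]]'
python3 -m handwheel '[[0,0,1,0,0,0,46],[0,0,1,0,0,0,46],[0,0,1,0,0,0,46],[0,0,1,0,0,0,46],[0,0,1,0,0,0,46],[0,0,1,0,0,0,46],[0,0,1,0,0,0,46],[0,0,1,0,0,0,46],[0,0,1,0,0,0,46],[0,0,1,0,0,0,46],[0,0,1,0,0,0,46],[0,0,1,0,0,0,46]]'
python3 -m handwheel '[[0,0,1,0,0,0,46],[0,0,1,0,0,0,46],[0,0,1,0,0,0,46],[0,0,1,0,0,0,46],[0,0,1,0,0,0,46],[0,0,1,0,0,0,46],[0,0,1,0,0,0,46],[0,0,1,0,0,0,46],[0,0,1,0,0,0,46],[0,0,1,0,0,0,46],[0,0,1,0,0,0,46],[0,0,1,0,0,0,46]]'
python3 -c "
from h import *
need(.384,.216,.19,9.5)"
```

```text
[[ 0.08925713 -0.02816416 -0.0094    ]
 [ 0.08999454  0.02634166 -0.0094    ]]
t: 7.58
tcp_pos: [0.4532, 0.0786, 0.1815]
orientation: [[-0.999, -0.048, -0.002], [-0.048, 0.999, 0.0], [0.002, 0.0, -1.0]]
force: [1.0, 0.7, -1.9]
grip_width: 0.0559
grasp_force: 29.9
t: 8.58
tcp_pos: [0.3773, 0.2168, 0.1818]
orientation: [[-0.917, 0.398, -0.001], [0.398, 0.917, -0.001], [0.0, -0.002, -1.0]]
force: [0.0, -0.6, -2.8]
grip_width: 0.056
grasp_force: 29.9
t: 9.58
tcp_pos: [0.3774, 0.2168, 0.1818]
orientation: [[-0.113, 0.994, -0.001], [0.994, 0.113, -0.001], [-0.001, -0.001, -1.0]]
force: [-0.5, -0.2, -2.0]
grip_width: 0.0562
grasp_force: 29.9
t: 10.58
tcp_pos: [0.3773, 0.2168, 0.1817]
orientation: [[0.804, 0.595, -0.001], [0.595, -0.804, -0.001], [-0.002, 0.0, -1.0]]
force: [0.3, 0.4, -2.2]
grip_width: 0.0558
grasp_force: 29.9
t 10.58 turn units [0.008 0.018 5.404] shift units [ 0.215  0.062 -0.275] F [ 0.26  0.4  -2.17] grip 0.05576203824902264 29.89892452955246
```

```bash
python3 -m handwheel '[[0,0,1,0,0,0,46],[0,0,1,0,0,0,46],[0,0,1,0,0,0,46],[0,0,1,0,0,0,46],[0,0,1,0,0,0,46],[0,0,0.4,0,0,0,46],[0,0,0,0,0,0,46],[0,0,0,0,0,0,46],[0,0,0,0,0,0,46]]'
python3 - <<'E'
from h import *
need(.384,.216,.19,9.5)
s=sensors.state();T=np.eye(4);T[:3,:3]=s['orientation'];T[:3,3]=s['tcp_pos']
np.save('T4.npy',T);snap('wrist','w4.png')
E
```

```text
t: 11.33
tcp_pos: [0.3775, 0.2174, 0.1822]
orientation: [[0.985, 0.171, -0.001], [0.171, -0.985, -0.0], [-0.001, 0.0, -1.0]]
force: [0.3, 0.4, -1.7]
grip_width: 0.0559
grasp_force: 29.9
t 11.33 turn units [0.004 0.007 0.064] shift units [ 0.207  0.081 -0.261] F [ 0.34  0.42 -1.74] grip 0.05593076820851346 29.904739558696747
```

View pics/w4.png

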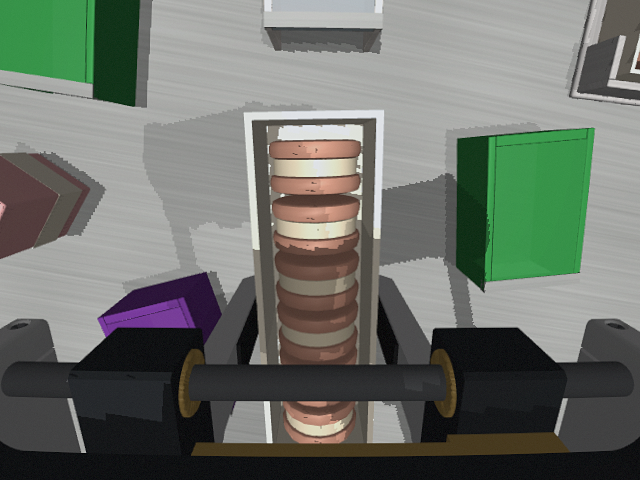

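The cover's strip edge is at (264..382, about 25) and its legs end at (268,50) and (380,52). The held box points at it. The purple cover's near corner is about (222,320), and the green one spans (457..594, 128..292).

```bash
python3 - <<'E'
from h import *
T=np.load('T4.npy');m=imaging.camera_model('wrist');P=T@np.array(m['T_tool_cam'])
g=cv2.cvtColor(cv2.imread('pics/w4.png'),cv2.COLOR_BGR2GRAY)
print(g[0:60:1,290].tolist());print(g[5,255:275].tolist(),g[5,375:392].tolist())
def show(n,uv,z):
    W=plane(m,uv,z,P);t=(W-T[:3,3])@T[:3,:3];print(n,W.round(4).tolist(),'tool',(t*1000).round(1)[:,:2].tolist())
for v in (13,27): show('strip v%d'%v,[[264,v],[382,v]],.064)
show('foot',[[268,50],[380,51]],0.0)
show('purple',[[208,272],[185,298],[222,320]],.064);show('purpleg',[[222,320]],0)
show('green',[[457,140],[490,276],[484,292]],.064);show('greeng',[[457,140],[484,292]],0)
E
```

```text
[185, 184, 186, 186, 185, 185, 186, 185, 186, 184, 185, 189, 195, 192, 193, 193, 194, 194, 195, 190, 188, 193, 192, 192, 190, 193, 188, 79, 61, 64, 71, 87, 83, 86, 85, 86, 84, 82, 80, 82, 82, 84, 85, 86, 104, 104, 103, 103, 103, 106, 104, 112, 179, 174, 173, 173, 171, 170, 171, 169]
[167, 167, 167, 168, 169, 171, 163, 147, 148, 199, 228, 226, 226, 225, 227, 229, 199, 180, 184, 182] [188, 228, 226, 226, 226, 226, 228, 209, 177, 170, 171, 174, 173, 174, 174, 172, 173]
strip v13 [[0.5376, 0.283, 0.064], [0.5518, 0.2011, 0.064]] tool [[169.0, -37.4], [169.1, 45.7]]
strip v27 [[0.5287, 0.2818, 0.064], [0.543, 0.1992, 0.064]] tool [[160.0, -37.7], [160.1, 46.1]]
foot [[0.5283, 0.2877, 0.0], [0.5445, 0.1895, 0.0]] tool [[160.7, -43.7], [159.9, 55.9]]
purple [[0.3371, 0.3041, 0.064], [0.3096, 0.3219, 0.064], [0.2941, 0.2881, 0.064]] tool [[-24.9, -92.4], [-49.0, -114.6], [-70.0, -84.0]]
purpleg [[0.2563, 0.3016, 0.0]] tool [[-104.9, -103.7]]
green [[0.4772, 0.1258, 0.064], [0.3743, 0.0669, 0.064], [0.3592, 0.0676, 0.064]] tool [[82.7, 107.2], [-28.7, 147.6], [-43.5, 144.4]]
greeng [[0.4824, 0.1011, 0.0], [0.3367, 0.0292, 0.0]] tool [[83.7, 132.4], [-72.2, 178.4]]
```

The strip measures 83.8 mm wide (84 given), is square to the tool, and has its mouth 160 mm ahead and 4 mm to the side. This agrees with the top view within 1 mm. The box front is at 90 mm. I'll advance 50 mm, shift 5 mm and descend to about 5 mm above the surface.

```bash
python3 -m handwheel '[[0,0,0,0.4,0.17,0.1,46],[0,0,0,0.7,0,0.3,46],[0,0,0,0.57,0,0.6,46],[0,0,0,0,0,0.7,46],[0,0,0,0,0,0.7,46],[0,0,0,0,0,0.7,46],[0,0,0,0,0,0.6,46],[0,0,0,0,0,0.5,46],[0,0,0,0,0,0.4,46],[0,0,0,0,0,0.1,46],[0,0,0,0,0,0,46],[0,0,0,0,0,0,46]]'
python3 - <<'E'
from h import *
s=sensors.state();T=np.eye(4);T[:3,:3]=s['orientation'];T[:3,3]=s['tcp_pos']
np.save('T5.npy',T);snap('wrist','w5.png')
E
```

```text
t: 12.38
tcp_pos: [0.4287, 0.2214, 0.0416]
orientation: [[0.985, 0.17, 0.001], [0.17, -0.985, 0.0], [0.001, -0.0, -1.0]]
force: [0.3, 0.9, -2.0]
grip_width: 0.056
grasp_force: 29.9
```

View pics/w5.png

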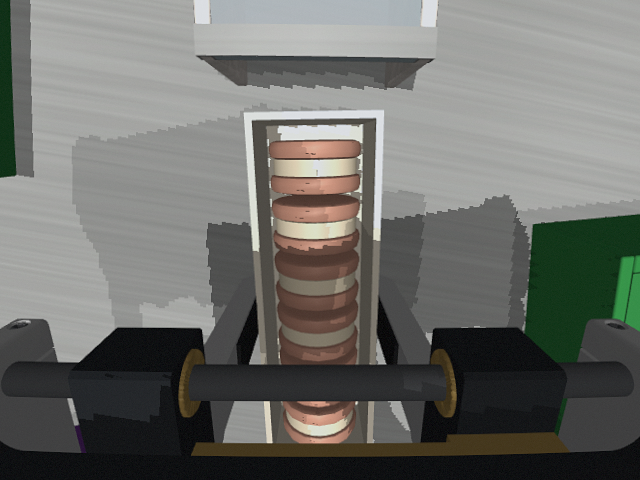

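The strip's lower front edge spans (195..436, 57), so its centre is at 315.5, against 314.5 for the box rim. It's aligned within 1 mm. I'll go in about 15 mm and set down gently.

```bash
python3 -m handwheel '[[0,0,0,0.1,0,0.1,46],[0,0,0,0.25,0,0,46],[0,0,0,0.3,0,0,46],[0,0,0,0.3,0,0,46],[0,0,0,0.2,0,0,46],[0,0,0,0,0,0,46],[0,0,0,0,0,0.03,46],[0,0,0,0,0,0.03,46],[0,0,0,0,0,0,46],[0,0,0,0,0,0,46]]'
```

```text
t: 13.27
tcp_pos: [0.4611, 0.2271, 0.0365]
orientation: [[0.985, 0.17, -0.001], [0.17, -0.985, -0.0], [-0.001, 0.0, -1.0]]
force: [-0.2, -0.4, -1.4]
grip_width: 0.0558
grasp_force: 29.9
```

```bash
python3 -m handwheel '[[0,0,0,0,0,0.02,46],[0,0,0,0,0,0,46],[0,0,0,0,0,0.02,46],[0,0,0,0,0,0,46],[0,0,0,0,0,0,46],[0,0,0,0,0,0,46]]'
```

```text
t: 13.77
tcp_pos: [0.4617, 0.2273, 0.0356]
orientation: [[0.985, 0.17, 0.0], [0.17, -0.985, 0.0], [0.0, -0.0, -1.0]]
force: [-0.5, -0.1, 0.4]
grip_width: 0.056
grasp_force: 29.9
```

The force rose to about zero, so the box stands on the surface. I'll release, hold still, and back up along the sides to the near end.

```bash
python3 -m handwheel '[[0,0,0,0,0,0,60],[0,0,0,0,0,0,70],[0,0,0,0,0,0,94],[0,0,0,0,0,0,94],[0,0,0,0,0,0,94],[0,0,0,0,0,0,94],[0,0,0,0,0,0,94],[0,0,0,0,0,0,94],[0,0,0,0,0,0,94]]'
python3 -m handwheel '[[0,0,0,-0.3,0,0,94],[0,0,0,-0.5,0,0,94],[0,0,0,-0.6,0,0,94],[0,0,0,-0.5,0,0,94],[0,0,0,-0.2,0,0,94],[0,0,0,0,0,0,94],[0,0,0,0,0,0,94],[0,0,0,0,0,0,94]]'
python3 - <<'E'
from h import *
s=sensors.state();T=np.eye(4);T[:3,:3]=s['orientation'];T[:3,3]=s['tcp_pos']
np.save('T6.npy',T);snap('wrist','w6.png')
E
```

```text
t: 14.52
tcp_pos: [0.4618, 0.2272, 0.0355]
orientation: [[0.985, 0.17, 0.0], [0.17, -0.985, 0.0], [0.0, -0.0, -1.0]]
force: [-0.9, -0.3, -0.6]
grip_width: 0.0937
grasp_force: 0.0
t: 15.18
tcp_pos: [0.401, 0.2169, 0.0358]
orientation: [[0.985, 0.17, 0.002], [0.17, -0.985, 0.001], [0.002, -0.0, -1.0]]
force: [-0.0, 0.2, 0.9]
grip_width: 0.0936
grasp_force: 0.0
```

View pics/w6.png

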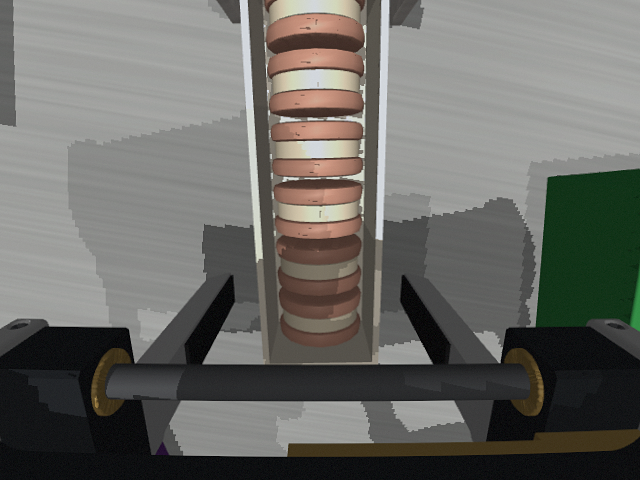

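The box stands free and its front is inside the mouth at (215..425, 0..20). The open jaws straddle its near end, which is at (265..378, 358). I'll grip again and slide 90 of the roughly 107 mm.

```bash
python3 -m handwheel '[[0,0,0,0,0,0,80],[0,0,0,0,0,0,72],[0,0,0,0,0,0,66],[0,0,0,0,0,0,62],[0,0,0,0,0,0,60],[0,0,0,0,0,0,58],[0,0,0,0,0,0,56],[0,0,0,0,0,0,54],[0,0,0,0,0,0,50],[0,0,0,0,0,0,46],[0,0,0,0,0,0,46],[0,0,0,0,0,0,46]]'
python3 -m handwheel '[[0,0,0,0.1,0,0,46],[0,0,0,0.2,0,0,46],[0,0,0,0.3,0,0,46],[0,0,0,0.3,0,0,46],[0,0,0,0.3,0,0,46],[0,0,0,0.3,0,0,46],[0,0,0,0.3,0,0,46],[0,0,0,0.3,0,0,46],[0,0,0,0.3,0,0,46],[0,0,0,0.3,0,0,46],[0,0,0,0.2,0,0,46],[0,0,0,0.1,0,0,46]]'
python3 -m handwheel '[[0,0,0,0,0,0,46],[0,0,0,0,0,0,46],[0,0,0,0,0,0,46]]'
```

```text
t: 16.23
tcp_pos: [0.3996, 0.2164, 0.0354]
orientation: [[0.985, 0.17, -0.0], [0.17, -0.985, -0.0], [-0.0, 0.0, -1.0]]
force: [0.0, -1.1, -0.7]
grip_width: 0.0557
grasp_force: 30.0
t: 17.23
tcp_pos: [0.4898, 0.232, 0.0354]
orientation: [[0.985, 0.17, 0.001], [0.17, -0.985, 0.0], [0.001, -0.0, -1.0]]
force: [-3.0, 0.2, 4.1]
grip_width: 0.0558
grasp_force: 30.0
t: 17.48
tcp_pos: [0.4895, 0.2321, 0.0355]
orientation: [[0.985, 0.17, 0.003], [0.17, -0.985, 0.001], [0.003, -0.0, -1.0]]
force: [1.2, 0.1, -1.7]
grip_width: 0.0555
grasp_force: 30.0
```

```bash
python3 -m handwheel '[[0,0,0,0.1,0,0,46],[0,0,0,0.1,0,0,46],[0,0,0,0.1,0,0,46],[0,0,0,0,0,0,46],[0,0,0,0,0,0,46]]'
python3 -m handwheel '[[0,0,0,0.03,0,0,46],[0,0,0,0.03,0,0,46],[0,0,0,0,0,0,46],[0,0,0,0,0,0,46]]'
python3 - <<'E'
from h import *
m=imaging.camera_model('top');im=snap('top','top2.png')
s=sensors.state();T=np.eye(4);T[:3,:3]=s['orientation'];T[:3,3]=s['tcp_pos'];np.save('T7.npy',T)
w=snap('wrist','w7.png')
t=cv2.resize(im[120:220,180:280],(400,400),interpolation=cv2.INTER_CUBIC)
cv2.imwrite('pics/c7.png',np.hstack([t,cv2.resize(w[:,100:580],(400,400))])[:,:,::-1])
E
```

```text
t: 17.9
tcp_pos: [0.4982, 0.2336, 0.0355]
orientation: [[0.985, 0.17, 0.002], [0.17, -0.985, 0.0], [0.002, -0.0, -1.0]]
force: [0.0, -0.5, -0.0]
grip_width: 0.0556
grasp_force: 30.0
t: 18.23
tcp_pos: [0.4985, 0.2336, 0.0354]
orientation: [[0.985, 0.17, -0.001], [0.17, -0.985, -0.0], [-0.001, -0.0, -1.0]]
force: [-1.9, -0.4, 2.2]
grip_width: 0.0558
grasp_force: 30.0
```

View pics/c7.png

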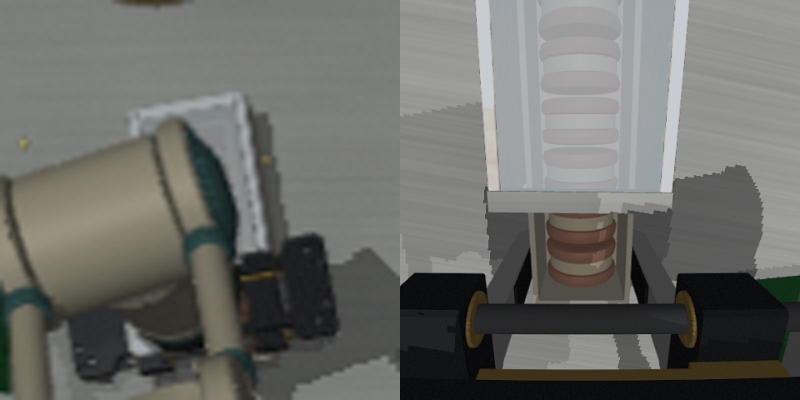

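Box and cover share their centre line: in the crop the box spans 530..632 and the strip 488..673, both centred at about 581. By travel about 6 mm remains. I'll take small steps and watch the force.

```bash
python3 - <<'E'
from h import *
T=np.load('T7.npy');m=imaging.camera_model('wrist');P=T@np.array(m['T_tool_cam'])
g=cv2.cvtColor(cv2.imread('pics/w7.png'),cv2.COLOR_BGR2GRAY).astype(int)
v=245+np.argmin(np.diff(g[245:265,230]));c=v+.5
W=plane(m,[[206,c],[424,c]],.064,P);t=(W-T[:3,3])@T[:3,:3];print(v,t.round(4))
W=plane(m,[[206,c],[424,c]],.058,P);print(((W-T[:3,3])@T[:3,:3]).round(4))
E
python3 -m handwheel '[[0,0,0,0.03,0,0,46],[0,0,0,0.03,0,0,46],[0,0,0,0,0,0,46],[0,0,0,0,0,0,46],[0,0,0,0,0,0,46]]'
```

```text
254 [[ 0.0379 -0.0427 -0.0286]
 [ 0.0379  0.0411 -0.0286]]
[[ 0.036  -0.0447 -0.0226]
 [ 0.036   0.043  -0.0226]]
t: 18.75
tcp_pos: [0.5013, 0.234, 0.0355]
orientation: [[0.985, 0.17, 0.001], [0.17, -0.985, 0.0], [0.001, -0.0, -1.0]]
force: [-1.3, -0.3, -0.2]
grip_width: 0.0557
grasp_force: 30.0
```

```bash
python3 -m handwheel '[[0,0,0,0.03,0,0,46],[0,0,0,0.03,0,0,46],[0,0,0,0,0,0,46],[0,0,0,0,0,0,46],[0,0,0,0,0,0,46]]'
python3 -m handwheel '[[0,0,0,0.03,0,0,46],[0,0,0,0,0,0,46],[0,0,0,0,0,0,46],[0,0,0,0,0,0,46]]'
```

```text
t: 19.17
tcp_pos: [0.5028, 0.2343, 0.0355]
orientation: [[0.985, 0.17, 0.0], [0.17, -0.985, 0.0], [0.0, -0.0, -1.0]]
force: [-0.5, -0.2, -0.2]
grip_width: 0.0558
grasp_force: 30.0
t: 19.5
tcp_pos: [0.5029, 0.2343, 0.0354]
orientation: [[0.985, 0.17, -0.001], [0.17, -0.985, -0.0], [-0.001, -0.0, -1.0]]
force: [-3.8, -0.6, 1.8]
grip_width: 0.0559
grasp_force: 30.0
```

```bash
python3 -m handwheel '[[0,0,0,0,0,0,46],[0,0,0,0,0,0,46]]'; python3 -m handwheel '[[0,0,0,0.02,0,0,46],[0,0,0,0,0,0,46],[0,0,0,0,0,0,46]]'
```

```text
t: 19.67
tcp_pos: [0.5029, 0.2343, 0.0354]
orientation: [[0.985, 0.17, -0.001], [0.17, -0.985, -0.0], [-0.001, -0.0, -1.0]]
force: [-3.6, -0.7, 3.1]
grip_width: 0.0558
grasp_force: 30.0
t: 19.92
tcp_pos: [0.5029, 0.2343, 0.0354]
orientation: [[0.985, 0.17, -0.002], [0.17, -0.985, -0.0], [-0.002, 0.0, -1.0]]
force: [-4.6, -1.1, 2.0]
grip_width: 0.0557
grasp_force: 30.0
```

```bash
python3 -m handwheel '[[0,0,0,0.03,0,0,46],[0,0,0,0,0,0,46],[0,0,0,0,0,0,46]]'; python3 -m handwheel '[[0,0,0,0.03,0,0,46],[0,0,0,0,0,0,46],[0,0,0,0,0,0,46]]'
```

```text
t: 20.17
tcp_pos: [0.503, 0.2343, 0.0354]
orientation: [[0.985, 0.17, -0.004], [0.17, -0.985, -0.001], [-0.004, 0.0, -1.0]]
force: [-6.8, -0.5, 5.4]
grip_width: 0.0558
grasp_force: 30.0
t: 20.42
tcp_pos: [0.503, 0.2344, 0.0354]
orientation: [[0.985, 0.17, -0.005], [0.17, -0.985, -0.001], [-0.005, 0.0, -1.0]]
force: [-8.3, -1.7, 6.1]
grip_width: 0.0557
grasp_force: 30.0
```

The force rises steadily with no motion, so the box is against the back. I'll ease off the push, release, back away along the box and raise.

```bash
python3 -m handwheel '[[0,0,0,-0.05,0,0,46],[0,0,0,-0.06,0,0,46],[0,0,0,0,0,0,46],[0,0,0,0,0,0,60],[0,0,0,0,0,0,75],[0,0,0,0,0,0,94],[0,0,0,0,0,0,94],[0,0,0,0,0,0,94],[0,0,0,0,0,0,94],[0,0,0,0,0,0,94],[0,0,0,0,0,0,94]]'
python3 -m handwheel '[[0,0,0,-0.2,0,0,94],[0,0,0,-0.4,0,0,94],[0,0,0,-0.4,0,-0.2,94],[0,0,0,-0.3,0,-0.6,94],[0,0,0,0,0,-0.9,94],[0,0,0,0,0,-0.9,94],[0,0,0,0,0,-0.9,94],[0,0,0,0,0,-0.6,94],[0,0,0,0,0,-0.2,94],[0,0,0,0,0,0,94],[0,0,0,0,0,0,94],[0,0,0,0,0,0,94]]'
python3 - <<'E'
from h import *
s=sensors.state();T=np.eye(4);T[:3,:3]=s['orientation'];T[:3,3]=s['tcp_pos'];np.save('T8.npy',T)
snap('wrist','w8.png')
E
```

```text
t: 21.33
tcp_pos: [0.5026, 0.2343, 0.0355]
orientation: [[0.985, 0.17, 0.0], [0.17, -0.985, 0.0], [0.0, -0.0, -1.0]]
force: [-0.7, -0.6, -0.4]
grip_width: 0.094
grasp_force: 0.0
t: 22.33
tcp_pos: [0.4628, 0.2272, 0.1631]
orientation: [[0.985, 0.17, -0.003], [0.17, -0.985, -0.001], [-0.003, 0.0, -1.0]]
force: [-0.3, 0.5, 0.6]
grip_width: 0.094
grasp_force: 0.0
```

View pics/w8.png

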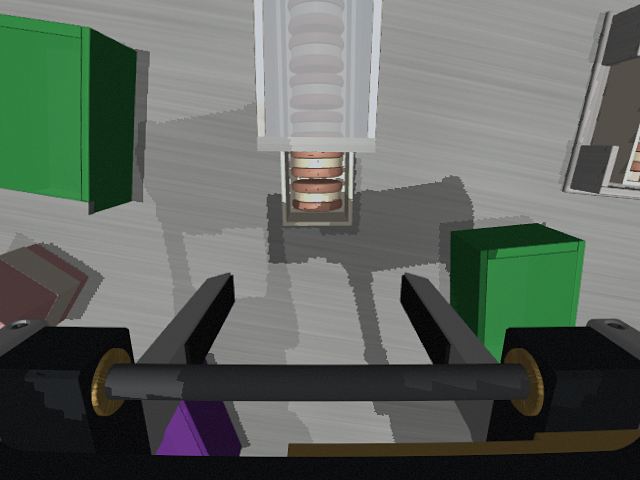

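The box stands free in the cover, with its near end at (283..353, 226) and the strip edge at v≈152. I'll check how far it sticks out, then hand in.

```bash
python3 - <<'E'
from h import *
T=np.load('T8.npy');m=imaging.camera_model('wrist');P=T@np.array(m['T_tool_cam'])
a=plane(m,[[257,152],[375,152]],.064,P);b=plane(m,[[284,222],[353,222],[284,227],[353,227]],.045,P)
f=lambda W:((W-T[:3,3])@T[:3,:3]*1000).round(1)[:,:2]
print(f(a),f(b))
E
```

```text
[[ 73.8 -43. ]
 [ 73.8  41.4]] [[ 18.4 -26.8]
 [ 18.4  29. ]
 [ 14.2 -26.9]
 [ 14.2  29.1]]
```

```bash
python3 -c "
from station import finish_job
print(finish_job())"
```

```text
the job is handed in; nothing more can be done
None
```

The long box is against the back of the cover, with about 55–60 mm sticking out (58 is home), about 2 mm off the centre line and released; I handed the job in at about 22 s of the 54 s, and no verdict came back.

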